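Tighten a dispenser head until its spout stands over a sample tube

TASK

Screw the white dispenser head down on the reagent bottle (clockwise seen from above) until you feel its seal take up, then keep tightening just until its spout next stands over the middle of one of the four sample tubes: no looser, and not on to a later tube. Let go of it and leave the bottles and the rack around it where they are.

Things in the scene. Friction and masses are not known exactly. Their poses are not given: they have to be found in the camera images.
- stand: fixed dispensing stand: grey base plate 180 x 180 x 10 mm, on it a square amber reagent bottle (66 mm wide, shoulder 110 mm up, threaded neck above) and, 65 mm from the bottle's axis on its four sides, white blocks with upright clear sample tubes. Origin: on the work surface under the bottle's axis; z up; x and y point to tubes a and b.
- tube_a (a point): centre of the mouth of the clear sample tube on the stand's +x side (29 mm outside, 26 mm inside), 110 mm above the work surface; fixed to the stand. The four tubes are alike.
- tube_b (a point): centre of the mouth of the clear sample tube on the stand's +y side (29 mm outside, 26 mm inside), 110 mm above the work surface; fixed to the stand. The four tubes are alike.
- tube_c (a point): centre of the mouth of the clear sample tube on the stand's -x side (29 mm outside, 26 mm inside), 110 mm above the work surface; fixed to the stand. The four tubes are alike.
- tube_d (a point): centre of the mouth of the clear sample tube on the stand's -y side (29 mm outside, 26 mm inside), 110 mm above the work surface; fixed to the stand. The four tubes are alike.
- head: white dispenser head, already started on the bottle's thread: ribbed collar 44 mm across, 22 mm tall; on it a smooth round barrel 32 mm across, 48 mm tall; an 8 mm thick spout leaves the collar 12 mm up. Origin: on the axis at the collar's underside, about 130 mm above the work surface; z up, x along the spout. Clockwise from above it sinks 4 mm a turn; it stays where it is left. No end stop.
- grip (a point): on the head's axis, mid-barrel, 47 mm above the collar's underside: grip firmly here, any yaw, clear of the spout. Turning freely takes 0.05 N m. Within the first 1 1/4 turns, unseen and different each time, the seal takes up: the drag rises to 0.3-0.45 N m in a tenth of a turn, then slowly to 0.65. A wrist at rest reads 0.1-0.2 N m less than the drag (springback). Turned back, the seal slackens.
- spout_tip (a point): outlet of the spout, 65 mm from the head's axis, 3 mm below the collar's underside, some 12 to 17 mm above a tube's mouth when over it. It passes over a tube every quarter turn. The right tube is the first one it comes to with the seal taken up (drag over about 0.25 N m); over the tubes before that the seal is still slack, over the later ones it is crushed.
- canister: bystander: white jar 44 mm across, 105 mm tall; origin under its centre.
- stain_jar: bystander: amber jar with a black cap, 48 mm across, 75 mm tall; origin under its centre.
- rinse_bottle: bystander: clear bottle with an orange cap, 52 mm across, 125 mm tall; origin under its centre.
- rack: bystander: black tube rack 135 x 85 x 36 mm with a few short tubes; origin under its centre.

How it is judged:
By the outcome, as a careful person would: the job done as asked, in the order asked, and still so for the second after the job is handed in, with the robot touching nothing.
It also fails if it takes over 70 s, if anything falls off the work surface, if the arm or the gripper's body presses on something with over 40 N, if the wrist force passes 120 N, or if a joint passes its speed limit or range.

ROBOT

A 6-joint arm with a two-finger parallel gripper is mounted at the origin on the work surface. World frame = base frame: x ahead of the robot, y to its left, z up, the work surface at z = 0. Lengths are in m, angles in degrees, forces in N, time in s.
With the tool pointing down it reaches from about 0.35 to 0.875 m from the base axis. Payload 4.2 kg.
Tool frame: the origin (TCP) lies midway between the tips of the shut fingers; the grasp point (between the pads) lies 19 mm behind it (r.pinch_z is the distance from the TCP to the grasp point, in m); z points along the fingers, y is the line along which they close (so a half turn about z gives the same grasp; the last joint's range is limited). The gripper opens to 87 mm and grips with 3 to 60 N. Pads are 19 mm wide; open, the fingers measure 117 mm over their backs; the gripper's body (75 mm by 190 mm) begins 51 mm behind the grasp point.
Start: joints at [-52.334, 22.042, 0.453, 0, -68.411, -14.817], TCP at [0.243, -0.576, 0.223] pointing down, gripper open.
Joint ranges: [-179.83, 179.83], [-69.29, 118.12], [-61.27, 80.66], [-181.25, 117.63], [-171.15, -9.14], [-177.46, 177.46]. Speed limits (degrees/s): [159.86, 159.86, 180, 180, 180, 180].

INTERFACE

Orientations are given as a 3x3 rotation matrix whose columns are the frame's x, y, z axes.
In Python, from station import r, imaging, models gives the robot as it stands. The module is installed in compiled form; this text tells all that it offers.
- The arm moves only by the tool apply_moves, never from a script. Its argument "moves" is a list of rows, each a list of 2 entries, a list of its own where there are three numbers: the shift along the tool's x, y, z in m, then the turn about the tool's z in degrees. A call has 1 to 5 rows; each row shifts and turns the commanded pose from where the row before left it, along the tool's axes as they then stand; what a row does not reach is not made up. A row lasts 1/12 s, in which the tool goes at most 41.7 mm and 7.16 degrees, less where a joint would pass 70% of its speed; a pose out of reach is approached as far as the arm can. A call is refused whole if a number of a shift passes 0.0417 or a number of a turn 7.16, either way. A call with a gripper value outside its range is refused whole. "hand" is the finger opening in m, from 0 to 0.087, set as the call begins (left out, the last holds). The fingers move at their own pace and stop on an object; the grip force is fixed at half the most. Time passes only in rows, so rows that do not move let the fingers close. It gives the time, the measured TCP pose, the force, the opening and the grip force at its end, in the units of the state.
- r.sense(): the state, without advancing time (a new reading comes with each control period).
- imaging.capture(name): name is "scene" or "top"; returns a dict with "frame" (420x560x3 uint8, blue, green, red), "intrinsics" (3x3 intrinsics, pixels), "dist" ([k1, k2, p1, p2, k3] as OpenCV has them; the pictures are not rectified), "eye" and "orientation" of the camera in the world. Camera axes: x right, y down, z forward; pixel columns grow to the right and rows downward; lengths in m; the calibration is good to about 2 mm. A picture is of the moment at which its call begins. There is no depth.
- r.finish_job(): hands the job in; it is judged then, once.
Trained networks look in a picture, given as the dict that the camera call returned (one of the last four; its "shot" number tells which), for a name from the list of things; names that differ only in an ending like _2 or _b are one class to them, and where a whole thing is asked for, a point or a joint stands for the part that bears it (a point fixed in the world has none). Each returns a list of dicts, best first, with "confidence" (0 to 1); they miss things now and then, are a little off and sometimes report something else, mostly with a low value. They report only what shows in the picture. A call takes as long as a camera call.
- models.cut_out(picture, target): "region" (420x560 bool, what is visible of it) and "extent" ([left, top, width, height] as shares, 0 to 1, of the picture: columns of its width, rows of its height, round what is visible of it).
- models.place_of(picture, target): "at" ([column, row] as shares, 0 to 1, of the picture: columns of its width, rows of its height: a listed point, or the origin of a listed thing).
The state is a dict: "time_s": time; "joints": joint angles; "joint_velocities": joint speeds; "effort": joint torques, N m; "tcp_pos": TCP position; "ee_rot": TCP orientation; "wrist_force": force on the tool from outside, world axes, zero at the start; "moment": the same for the moment, N m; "gripper_width": opening from 0.0 (shut) to 1.0 (fully open); "gripper_force": force on a finger pad.
Only numpy, scipy, OpenCV 4.12 (cv2) and the standard library are available. Lean on these libraries where they do the work, as an engineer would, in place of code of your own. Each camera call takes 0.05 s, during which the arm holds its last target. There are 200 camera calls.

## Working session

There is one attempt and no reset: what is moved stays moved. The work goes in short steps, Python scripts to look and compute and a tool call to move; the robot and the scene stay as the last step left them, time stands still between calls to the robot, and variables do not carry over. Pictures are saved under pics/ and viewed, at most 10 in all, crops included, and the job is handed in when it is done.

Besides the shell and the picture viewer there is one more tool, called as name(argument=value, ...) on one line, values as JSON. apply_moves: Moves the arm, as the interface text tells. Its arguments: {"type":"object","properties":{"moves":{"type":"array"},"hand":{"type":"number"}},"required":["moves"]}

```bash
mkdir -p pics; cat > h.py <<'E'
import numpy as np, cv2
from station import r, imaging, models
def px(p,at): return np.array([at[0]*560,at[1]*420])
def ray(p,uv):
    n=cv2.undistortPoints(np.array([[uv]],float),np.array(p["intrinsics"],float),np.array(p["dist"],float))[0,0]
    d=np.array(p["orientation"])@np.array([n[0],n[1],1]); return np.array(p["eye"]),d/np.linalg.norm(d)
def atz(p,uv,z):
    e,d=ray(p,uv); return e+d*(z-e[2])/d[2]
def proj(p,X):
    R=np.array(p["orientation"]); t=-R.T@np.array(p["eye"])
    return cv2.projectPoints(np.array(X,float).reshape(-1,1,3),cv2.Rodrigues(R.T)[0],t,np.array(p["intrinsics"],float),np.array(p["dist"],float))[0][:,0]
def tri(rs):
    A=0;b=0
    for e,d in rs:
        M=np.eye(3)-np.outer(d,d);A=A+M;b=b+M@e
    return np.linalg.solve(A,b)
E
python3 - <<'E'
from h import *
P={n:imaging.capture(n) for n in("scene","top")}
cv2.imwrite("pics/a.png",np.vstack([P[n]["frame"] for n in P])[:, :] if 0 else cv2.resize(np.hstack([P[n]["frame"] for n in P]),(800,300)))
for n in P: cv2.imwrite(f"pics/{n}0.png",P[n]["frame"]); print(n,np.round(P[n]["eye"],3))
for t in["stand","head","grip","spout_tip","tube_a","canister","stain_jar","rinse_bottle","rack"]:
    rs=[]
    for n in P:
        for d in models.place_of(P[n],t)[:5 if t=="tube_a" else 2]:
            print(t,n,round(d["confidence"],2),np.round(px(P[n],d["at"]),1), np.round(atz(P[n],px(P[n],d["at"]),{"grip":.177,"spout_tip":.127,"tube_a":.11,"head":.13}.get(t,0)),3))
s=r.sense();print(s)
E
```

```text
scene [ 1.201 -0.392  1.099]
top [ 0.426 -0.013  1.256]
stand scene 0.92 [280.8 235.1] [ 0.561 -0.009  0.   ]
stand top 0.92 [277.8 209.8] [ 0.568 -0.009  0.   ]
head scene 0.8 [282.2 207.2] [ 0.559 -0.006  0.13 ]
head top 0.71 [276.4 205.2] [ 0.565 -0.006  0.13 ]
grip scene 0.81 [282.6 199.3] [ 0.568 -0.011  0.177]
grip scene 0.33 [306.9 217. ] [0.648 0.015 0.177]
grip top 0.76 [277.  204.1] [ 0.561 -0.008  0.177]
grip top 0.59 [278.4 209.9] [ 0.548 -0.011  0.177]
spout_tip scene 0.64 [301.1 229.7] [0.646 0.002 0.127]
spout_tip top 0.87 [274.1 176.5] [0.637 0.001 0.127]
tube_a scene 0.8 [306.1 215.7] [0.603 0.045 0.11 ]
tube_a scene 0.71 [286.7 200. ] [0.529 0.026 0.11 ]
tube_a scene 0.7 [279.7 234.7] [ 0.622 -0.049  0.11 ]
tube_a scene 0.7 [260.  213.1] [ 0.534 -0.062  0.11 ]
tube_a top 0.89 [296.  184.9] [ 0.62  -0.055  0.11 ]
tube_a top 0.87 [259.1 188.4] [0.609 0.039 0.11 ]
tube_a top 0.82 [301.1 222.1] [ 0.525 -0.069  0.11 ]
tube_a top 0.6 [262.8 222.3] [0.523 0.028 0.11 ]
canister scene 0.94 [168.5 256. ] [ 0.469 -0.323  0.   ]
canister scene 0.69 [383.7 220.4] [0.665 0.29  0.
[... 444 characters left out ...]
113926e+01, -1.48160553e+01]), 'joint_velocities': array([-0.10671556, -0.00351453, -0.02203284, -0.0503668 , -0.09746283,
       -0.07731666]), 'effort': array([ 1.97748250e-04, -3.90475059e+01,  1.87625635e+01,  4.22455475e+00,
        1.55693537e-02, -2.54916318e-05]), 'tcp_pos': array([ 0.242691  , -0.57594658,  0.22256512]), 'ee_rot': array([[-9.21539739e-01, -3.88284057e-01,  1.17700489e-05],
       [-3.88284057e-01,  9.21539739e-01, -2.31635775e-05],
       [-1.85252001e-06, -2.59162795e-05, -1.00000000e+00]]), 'wrist_force': array([0.04558911, 0.15310102, 0.04088801]), 'moment': array([-0.0399598 ,  0.03201869,  0.01718234]), 'gripper_force': 0.0, 'gripper_width': 0.9972649110901779}
```

View pics/scene0.png

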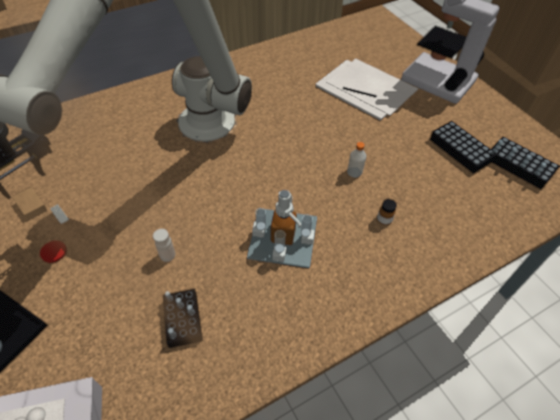

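View pics/top0.png

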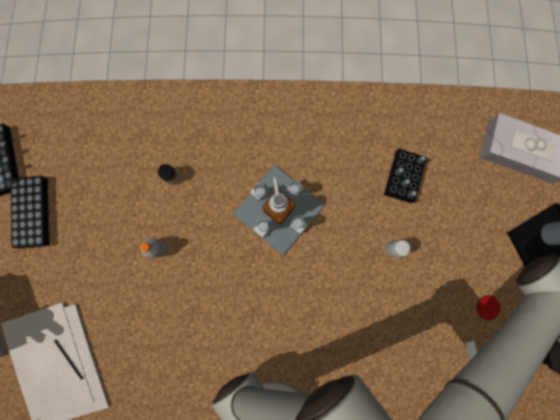

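```bash
cat >> h.py <<'E'
from scipy.optimize import least_squares
def fit(P):
    """stand x,y,yaw, spout angle, sink, from both pictures"""
    D=[]
    for n in P:
        for t in("stand","grip","spout_tip","tube_a"):
            for d in models.place_of(P[n],t)[:4 if t=="tube_a" else 1]:
                if d["confidence"]>.4: D.append((n,t,px(P[n],d["at"])))
    def model(q):
        x,y,a,b,h=q; c=np.array([x,y,0])
        f=lambda th,z:c+[.065*np.cos(th),.065*np.sin(th),z]
        return c,c+[0,0,h+.047],f(b,h-.003),[f(a+k*np.pi/2,.11) for k in range(4)]
    def res(q):
        c,g,s,T=model(q); o=[]
        for n,t,u in D:
            if t=="tube_a":
                e=proj(P[n],T)-u; e=e[np.argmin((e**2).sum(1))]
            else: e=proj(P[n],{"stand":c,"grip":g,"spout_tip":s}[t])[0]-u
            o+=list(e)
        return np.array(o+[(q[4]-.13)*500])
    best=min((least_squares(res,[.567,-.011,a,b,.13],loss="soft_l1") for a in np.radians([-60,-40,-20,0]) for b in np.radians([10,100,190,280])),key=lambda s:s.cost)
    q=best.x.copy(); q[2:4]=np.degrees(q[2:4])
    return q,best.cost,D,np.round(best.fun,1)
E
python3 - <<'E'
from h import *
Q=[]
for k in range(3):
    P={n:imaging.capture(n) for n in("scene","top")}
    q,c,D,f=fit(P);print(np.round(q,4),round(c,1));Q.append(q)
print(f)
p=P["top"]
for n,b in(("top",(225,150,330,260)),("scene",(225,160,340,280))):
    im=P[n]["frame"].copy(); x0,y0,x1,y1=b
    im=cv2.resize(im[y0:y1,x0:x1],None,fx=4,fy=4,interpolation=cv2.INTER_CUBIC)
    x,y,a,bb,h=q
    for th,R,z,col in[(a,.065,.11,(0,0,255)),(a+90,.065,.11,(0,255,0)),(a+180,.065,.11,(0,255,0)),(a+270,.065,.11,(0,255,0)),(bb,.065,h-.003,(255,0,255)),(0,0,h+.07,(255,0,0)),(0,0,h+.047,(255,255,0))]:
        u=(proj(P[n],[x+R*np.cos(np.radians(th)),y+R*np.sin(np.radians(th)),z])[0]-[x0,y0]+.5)*4
        cv2.circle(im,tuple(int(v) for v in u),3,col,-1)
    cv2.imwrite(f"pics/f{n}.png",im)
a=cv2.imread("pics/ftop.png");b=cv2.imread("pics/fscene.png");H=480
cv2.imwrite("pics/f.png",cv2.resize(np.hstack([cv2.copyMakeBorder(i,0,H-i.shape[0],0,0,0) for i in(a,b)]),None,fx=.85,fy=.85))
E
```

```text
[ 5.725000e-01 -9.400000e-03 -3.903190e+01  3.684937e+02  1.294000e-01] 25.2
[ 5.698000e-01 -1.030000e-02 -1.274875e+02  9.487400e+00  1.296000e-01] 24.0
[ 5.702000e-01 -1.170000e-02 -3.927000e+01  3.633732e+02  1.302000e-01] 26.2
[ 1.4  1.4 -0.4  2.6 -5.  -2.6  0.4 -0.7 -0.6 -0.8 -1.2  1.8  0.4 -0.4
 -0.6  0.5  3.7 -4.8 -0.4  1.4  0.  -1.4 -2.3  0.1 -0.2  3.1 -0.1 -3.2
  0.1]
```

View pics/f.png

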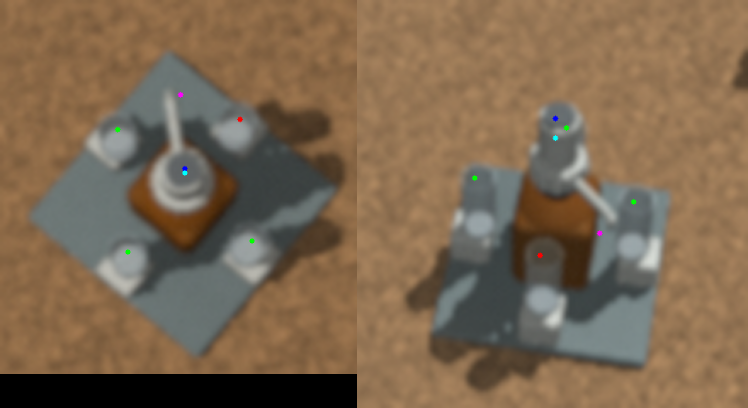

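```bash
cat > m.py <<'E'
from h import *
P={n:imaging.capture(n) for n in("scene","top")}
C={"top":np.array([(168,52),(30,212),(197,355),(340,188)])/3.4+[225,150]-.5,
"scene":(np.array([(668,188),(446,163),(432,335),(643,366)])-[357,0])/3.4+[225,160]-.5}
S={"top":((167,92),),"scene":((612,217),)}
order=[0,90,180,270]
for n in P:
    def res(q):
        X=[[q[0]+.1273*np.cos(q[2]+np.radians(k)),q[1]+.1273*np.sin(q[2]+np.radians(k)),.01] for k in order]
        U=proj(P[n],X); return np.concatenate([U[np.argmin(((U-c)**2).sum(1))]-c for c in C[n]])
    s=least_squares(res,[.567,-.011,np.radians(5)]); x,y,a=s.x
    print(n,np.round([x,y,np.degrees(a)],4),np.round(s.fun,1))
    off=np.array([0 if n=="top" else 357,0]); u=(np.array(S[n][0])-off)/3.4+[225,150 if n=="top" else 160]-.5
    t=atz(P[n],u,.130); print(" tip",np.round(t,3),np.degrees(np.arctan2(t[1]-y,t[0]-x)),np.hypot(t[1]-y,t[0]-x))
    b=(np.array([(185,168),(560,118)][n=="scene"])-off)/3.4+[225,150 if n=="top" else 160]-.5
    print(" barrel top",np.round(atz(P[n],b,.2),4))
E
python3 m.py
```

```text
scene [ 0.5684 -0.0148  8.871 ] [-2.5 -0.4  3.8  1.  -1.6  0.9  0.3 -1.3]
 tip [0.628 0.007 0.13 ] 20.484839545548457 0.06326392201394936
 barrel top [ 0.5708 -0.0084  0.2   ]
top [ 0.5702 -0.0112  5.7441] [ 0.7 -1.5 -0.9  0.7  0.1  1.   0.1 -0.2]
 tip [0.637 0.002 0.13 ] 11.328799141023579 0.06788431237151324
 barrel top [ 0.5708 -0.012   0.2   ]
```

apply_moves(moves=[[[-0.03,0.0226,0],0],[[-0.03,0.0226,0],0],[[-0.03,0.0226,0],0],[[-0.03,0.0226,0],0],[[-0.03,0.0226,0],0]], hand=0.087)

```text
time_s: 3.02
tcp_pos: [0.3376, -0.4121, 0.2227]
ee_rot: [[-0.922, -0.388, 0.0], [-0.388, 0.922, -0.0], [-0.0, -0.0, -1.0]]
wrist_force: [0.8, 0.0, -0.5]
gripper_width: 0.997
gripper_force: 0.0
```

apply_moves(moves=[[[-0.03,0.0226,0],0],[[-0.03,0.0226,0],0],[[-0.03,0.0226,0],0],[[-0.03,0.0226,0],0],[[-0.03,0.0226,0],0]])

```text
time_s: 3.43
tcp_pos: [0.432, -0.2495, 0.223]
ee_rot: [[-0.922, -0.388, 0.001], [-0.388, 0.922, -0.0], [-0.001, -0.001, -1.0]]
wrist_force: [0.5, 0.6, -0.9]
gripper_width: 0.997
gripper_force: 0.0
```

apply_moves(moves=[[[-0.03,0.0226,0],0],[[-0.03,0.0226,0],0],[[-0.03,0.0226,0],0],[[-0.03,0.0226,0],0],[[-0.03,0.0226,0],0]])

```text
time_s: 3.85
tcp_pos: [0.5264, -0.087, 0.223]
ee_rot: [[-0.921, -0.389, 0.001], [-0.389, 0.921, 0.0], [-0.001, -0.0, -1.0]]
wrist_force: [0.1, -0.1, 0.5]
gripper_width: 0.999
gripper_force: 0.0
```

apply_moves(moves=[[[0,0,0],-7.1],[[0,0,0],-7.1],[[0,0,0],-7.1],[[0,0,0],-7.1],[[0,0,0],-7.1]])

```text
time_s: 4.27
tcp_pos: [0.5258, -0.0886, 0.2226]
ee_rot: [[-0.519, -0.855, 0.0], [-0.855, 0.519, -0.0], [-0.0, -0.0, -1.0]]
wrist_force: [0.2, 0.7, 0.4]
gripper_width: 0.997
gripper_force: 0.0
```

```bash
cat > s.py <<'E'
from h import *
s=r.sense(); R=s["ee_rot"]
print("t",s["time_s"],"j",np.round(s["joints"],1),"tcp",np.round(s["tcp_pos"],4),"yaw",round(np.degrees(np.arctan2(R[1,0],R[0,0])),2))
print("F",np.round(s["wrist_force"],2),"M",np.round(s["moment"],3),"w",round(s["gripper_width"]*87,1),"gf",s["gripper_force"])
d=np.array([.570,-.011,.158])-s["tcp_pos"];print("to go tool",np.round(R.T@d,4))
E
python3 s.py
```

```text
t 4.2667 j [  7.9  13.1 -12.4   0.  -64.5 -39.2] tcp [ 0.5258 -0.0886  0.2226] yaw -121.28
F [0.16 0.71 0.39] M [0.054 0.087 0.019] w 86.8 gf 0.0
to go tool [-0.0892  0.0025  0.0646]
```

apply_moves(moves=[[[-0.0297,0.0008,0],0],[[-0.0297,0.0008,0],0],[[-0.0297,0.0008,0],0],[[0,0,0],-7.1],[[0,0,0],-7.1]])

```text
time_s: 4.68
tcp_pos: [0.5712, -0.0102, 0.2222]
ee_rot: [[-0.292, -0.956, -0.0], [-0.956, 0.292, -0.0], [0.0, 0.0, -1.0]]
wrist_force: [-1.0, -0.4, 0.5]
gripper_width: 0.999
gripper_force: 0.0
```

apply_moves(moves=[[[0,0,0],-7.1],[[0,0,0],-7.1],[[0,0,0],-7.1],[[0,0,0],-7.1],[[0,0,0],-7.1]])

```text
time_s: 5.1
tcp_pos: [0.5705, -0.0116, 0.2226]
ee_rot: [[0.316, -0.949, 0.0], [-0.949, -0.316, -0.0], [0.0, -0.0, -1.0]]
wrist_force: [0.5, 0.1, 0.3]
gripper_width: 0.999
gripper_force: 0.0
```

apply_moves(moves=[[[0,0,0],-7.1],[[0,0,0],-7.1],[[0,0,0],-7.1],[[0,0,0],-7.1],[[0,0,0],-7.1]])

```text
time_s: 5.52
tcp_pos: [0.5705, -0.0117, 0.2226]
ee_rot: [[0.808, -0.589, 0.0], [-0.589, -0.808, 0.0], [0.0, -0.0, -1.0]]
wrist_force: [0.5, 0.8, 0.6]
gripper_width: 1.001
gripper_force: 0.0
```

apply_moves(moves=[[[0,0,0],-7.1],[[0,0,0],-7.1],[[0,0,0],-7.1],[[0,0,0],-7.1],[[0,0,0],-7.1]])

```text
time_s: 5.93
tcp_pos: [0.5705, -0.0117, 0.2226]
ee_rot: [[1.0, -0.01, 0.0], [-0.01, -1.0, 0.0], [0.0, -0.0, -1.0]]
wrist_force: [-0.2, -0.1, 0.4]
gripper_width: 0.999
gripper_force: 0.0
```

apply_moves(moves=[[[0,0,0],-7.1],[[0,0,0],-7.1],[[0,0,0],-7.1],[[0,0,0],-7.1],[[0,0,0],-7.1]])

```text
time_s: 6.35
tcp_pos: [0.5705, -0.0117, 0.2226]
ee_rot: [[0.82, 0.572, 0.0], [0.572, -0.82, 0.0], [0.0, 0.0, -1.0]]
wrist_force: [0.6, -0.5, 0.2]
gripper_width: 1.0
gripper_force: 0.0
```

apply_moves(moves=[[[0,0,0],-7.1],[[0,0,0],-7.1],[[0,0,0],-7.1],[[0,0,0],-7.1],[[0,0,0],-7.1]])

```text
time_s: 6.77
tcp_pos: [0.5705, -0.0117, 0.2227]
ee_rot: [[0.335, 0.942, 0.0], [0.942, -0.335, 0.0], [0.0, 0.0, -1.0]]
wrist_force: [-0.5, 0.3, 0.8]
gripper_width: 0.998
gripper_force: 0.0
```

```bash
python3 s.py; python3 - <<'E'
from h import *
p=imaging.capture("scene")
im=cv2.resize(p["frame"][140:280,225:365],(560,560),interpolation=cv2.INTER_CUBIC);cv2.imwrite("pics/g.png",im)
E
```

```text
t 6.7667 j [ 15.1  16.7  -7.4   0.  -65.9 145.3] tcp [ 0.5705 -0.0117  0.2227] yaw 70.4
F [-0.46  0.27  0.84] M [-0.116  0.027  0.036] w 86.9 gf 0.0
to go tool [ 0.0005 -0.0007  0.0647]
```

View pics/g.png

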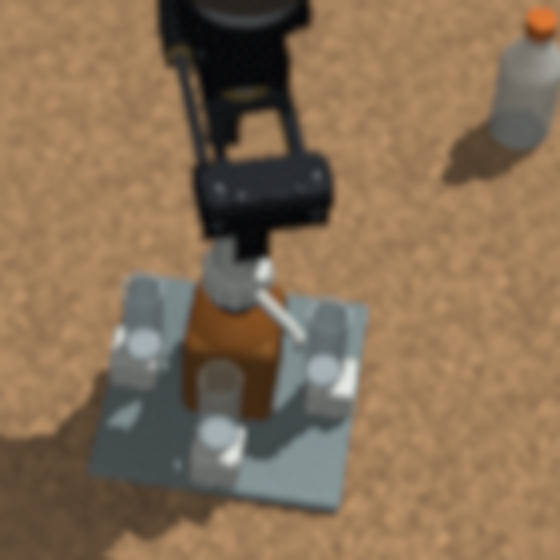

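apply_moves(moves=[[[0,0,0],-6],[[0,0,0],-6],[[0,0,0],-6],[[0,0,0],-6],[[0,0,0],0]])

```text
time_s: 7.23
tcp_pos: [0.5705, -0.0117, 0.2226]
ee_rot: [[-0.07, 0.998, 0.0], [0.998, 0.07, -0.0], [-0.0, 0.0, -1.0]]
wrist_force: [0.1, -0.5, -0.3]
gripper_width: 0.994
gripper_force: 0.0
```

apply_moves(moves=[[[0,0,0.016],0],[[0,0,0.016],0],[[0,0,0.016],0],[[0,0,0.016],0],[[0,0,0],0]])

```text
time_s: 7.65
tcp_pos: [0.5682, -0.0119, 0.1552]
ee_rot: [[-0.066, 0.998, -0.007], [0.998, 0.066, -0.001], [-0.0, -0.007, -1.0]]
wrist_force: [-1.3, 0.1, -0.8]
gripper_width: 0.998
gripper_force: 0.0
```

apply_moves(moves=[[[0,0,0],0],[[0,0,0],0],[[0,0,0],0],[[0,0,0],0],[[0,0,0],0]], hand=0.034)

```text
time_s: 8.07
tcp_pos: [0.5709, -0.0116, 0.1594]
ee_rot: [[-0.07, 0.998, 0.002], [0.998, 0.07, 0.0], [0.0, 0.002, -1.0]]
wrist_force: [-0.1, 0.3, 0.2]
gripper_width: 0.708
gripper_force: 0.0
```

```bash
python3 s.py
```

```text
t 8.0667 j [ 15.1  19.8 -12.6   0.  -57.5 168.9] tcp [ 0.5709 -0.0116  0.1594] yaw 94.02
F [-0.12  0.34  0.23] M [-0.151  0.02   0.032] w 61.6 gf 0.0
to go tool [ 0.0006 -0.0009  0.0014]
```

apply_moves(moves=[[[0,0,0],0],[[0,0,0],0],[[0,0,0],0],[[0,0,0],0],[[0,0,0],0]])

```text
time_s: 8.48
tcp_pos: [0.5704, -0.0117, 0.1585]
ee_rot: [[-0.071, 0.998, -0.0], [0.998, 0.071, -0.0], [-0.0, -0.0, -1.0]]
wrist_force: [0.6, 0.2, -0.2]
gripper_width: 0.405
gripper_force: 0.0
```

apply_moves(moves=[[[0,0,0],0],[[0,0,0],0],[[0,0,0],0]])

```text
time_s: 8.73
tcp_pos: [0.5703, -0.0117, 0.1585]
ee_rot: [[-0.071, 0.998, -0.0], [0.998, 0.071, -0.0], [-0.0, -0.0, -1.0]]
wrist_force: [-0.4, 0.6, 1.2]
gripper_width: 0.394
gripper_force: 0.2
```

```bash
python3 s.py
```

```text
t 8.7333 j [ 15.1  19.9 -12.7  -0.  -57.5 169. ] tcp [ 0.5703 -0.0117  0.1585] yaw 94.05
F [-0.43  0.55  1.18] M [-0.124  0.138 -0.009] w 34.3 gf 0.21024354922701605
to go tool [ 0.0007 -0.0003  0.0005]
```

apply_moves(moves=[[[0,0,0],0],[[0,0,0],0],[[0,0,0],0],[[0,0,0],0],[[0,0,0],0]], hand=0.0)

```text
time_s: 9.15
tcp_pos: [0.5694, -0.0118, 0.1584]
ee_rot: [[-0.07, 0.998, -0.002], [0.998, 0.07, -0.0], [-0.0, -0.002, -1.0]]
wrist_force: [-5.5, 0.1, 4.0]
gripper_width: 0.362
gripper_force: 30.0
```

```bash
python3 s.py
```

```text
t 9.15 j [ 15.1  19.9 -12.7  -0.  -57.6 169. ] tcp [ 0.5694 -0.0118  0.1584] yaw 94.04
F [-5.5   0.09  4.02] M [ 0.079  1.577 -0.024] w 31.5 gf 29.994983291253448
to go tool [0.0007 0.0007 0.0004]
```

apply_moves(moves=[[[0,-0.0012,0],0],[[0,0,8e-05],7],[[0,0,8e-05],7],[[0,0,8e-05],7]])

```text
time_s: 9.48
tcp_pos: [0.5685, -0.0117, 0.1582]
ee_rot: [[0.297, 0.955, -0.002], [0.955, -0.297, -0.0], [-0.001, -0.002, -1.0]]
wrist_force: [-5.1, 1.6, 4.2]
gripper_width: 0.367
gripper_force: 30.0
```

```bash
python3 s.py
```

```text
t 9.4833 j [ 15.1  19.8 -12.9  -0.  -57.5 147.6] tcp [ 0.5685 -0.0117  0.1582] yaw 72.71
F [-5.06  1.6   4.16] M [0.298 1.743 0.02 ] w 31.9 gf 29.9879116890952
to go tool [0.0011 0.0012 0.0002]
```

apply_moves(moves=[[[-0.0003,-0.001,8e-05],7],[[0,0,8e-05],7],[[0,0,8e-05],7],[[0,0,8e-05],7],[[0,0,4e-05],3]])

```text
time_s: 9.9
tcp_pos: [0.5674, -0.0111, 0.1578]
ee_rot: [[0.746, 0.666, -0.002], [0.666, -0.746, 0.001], [-0.001, -0.002, -1.0]]
wrist_force: [-5.2, 4.3, 4.2]
gripper_width: 0.361
gripper_force: 30.0
```

```bash
python3 s.py; python3 - <<'E'
from h import *
p=imaging.capture("scene")
im=cv2.resize(p["frame"][180:260,235:335],(800,640),interpolation=cv2.INTER_CUBIC);cv2.imwrite("pics/g2.png",im[:600])
E
```

```text
t 9.9 j [ 1.520e+01  1.970e+01 -1.300e+01 -1.000e-01 -5.740e+01  1.166e+02] tcp [ 0.5674 -0.0111  0.1578] yaw 41.77
F [-5.24  4.29  4.17] M [1.02  1.796 0.078] w 31.4 gf 29.995348560623825
to go tool [ 0.002   0.0017 -0.0002]
```

View pics/g2.png

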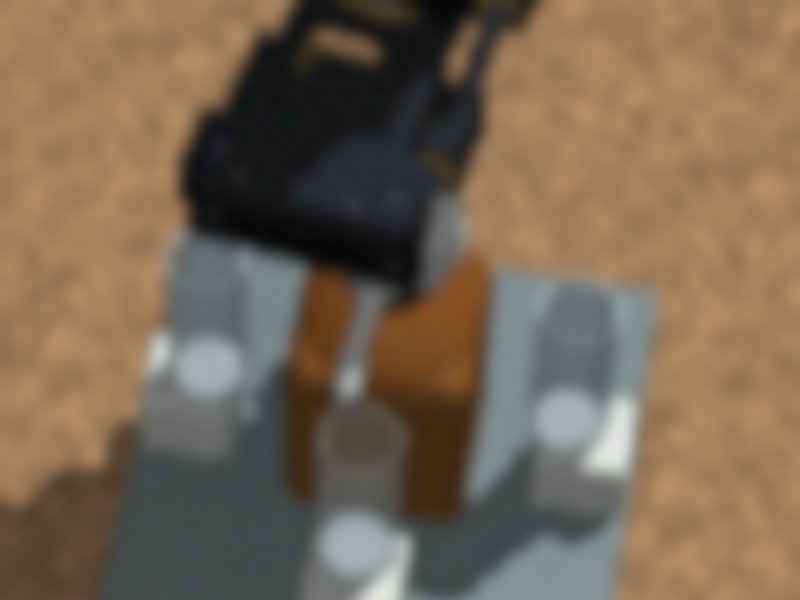

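```bash
cat > ang.py <<'E'
from h import *
def ang(p,uv,z,c=(.5693,-.0115)):
    t=atz(p,uv,z); return round(float(np.degrees(np.arctan2(t[1]-c[1],t[0]-c[0]))),1),round(float(np.hypot(t[1]-c[1],t[0]-c[0])),4)
E
python3 - <<'E'
from ang import *
p=imaging.capture("scene")
f=lambda u,v:(235+u/8-.5,180+v/8-.5)
print("tip",ang(p,f(350,390),.129),"tubes",[ang(p,f(*u),.11) for u in((362,430),(210,258),(575,308))],"inner bottoms?")
u=proj(p,[[.5693+.065*np.cos(np.radians(a)),-.0115+.065*np.sin(np.radians(a)),.11] for a in(-39,51,-129)]);print((u-[234.5,179.5])*8)
E
```

```text
tip (-40.4, 0.0583) tubes [(-36.0, 0.0605), (-130.0, 0.0601), (52.6, 0.0664)] inner bottoms?
[[350.28827992 439.86442908]
 [570.28451877 311.79460657]
 [195.41228127 258.50943316]]
```

apply_moves(moves=[[[0.0006,0.0005,8e-05],7],[[0,0,8e-05],7],[[0,0,8e-05],7],[[0,0,8e-05],7],[[0,0,8e-05],7]])

```text
time_s: 10.42
tcp_pos: [0.5669, -0.0099, 0.1574]
ee_rot: [[0.993, 0.117, -0.004], [0.117, -0.993, 0.003], [-0.004, -0.003, -1.0]]
wrist_force: [-9.8, 9.4, 6.4]
gripper_width: 0.362
gripper_force: 30.0
```

apply_moves(moves=[[[0,0,8e-05],7],[[0,0,8e-05],7],[[0,0,8e-05],7],[[0,0,8e-05],7],[[0,0,8e-05],7]])

```text
time_s: 10.83
tcp_pos: [0.5672, -0.0086, 0.157]
ee_rot: [[0.881, -0.474, -0.003], [-0.474, -0.881, 0.005], [-0.005, -0.003, -1.0]]
wrist_force: [-10.5, 12.8, 6.8]
gripper_width: 0.362
gripper_force: 30.0
```

```bash
python3 s.py
```

```text
t 10.8333 j [ 15.3  19.7 -13.   -0.4 -57.4  46.6] tcp [ 0.5672 -0.0086  0.157 ] yaw -28.27
F [-10.49  12.79   6.75] M [3.735 2.936 0.076] w 31.5 gf 29.98745155055076
to go tool [ 0.0036  0.0008 -0.001 ]
```

apply_moves(moves=[[[0,0,8e-05],7],[[0,0,8e-05],7],[[0,0,4e-05],3.5]])

```text
time_s: 11.08
tcp_pos: [0.5676, -0.0081, 0.1569]
ee_rot: [[0.698, -0.716, -0.002], [-0.716, -0.698, 0.005], [-0.005, -0.003, -1.0]]
wrist_force: [-8.5, 14.5, 6.5]
gripper_width: 0.365
gripper_force: 30.0
```

```bash
python3 s.py
```

```text
t 11.0833 j [ 15.4  19.8 -13.   -0.4 -57.3  29.1] tcp [ 0.5676 -0.0081  0.1569] yaw -45.71
F [-8.52 14.48  6.53] M [4.118 2.706 0.055] w 31.7 gf 29.993609581142664
to go tool [ 0.0037  0.0004 -0.0011]
```

apply_moves(moves=[[[0,0,0],0],[[0,0,0],0],[[0,0,0],0],[[0,0,0],0],[[0,0,0],0]], hand=0.06)

```text
time_s: 11.5
tcp_pos: [0.5695, -0.0121, 0.1569]
ee_rot: [[0.701, -0.713, 0.001], [-0.713, -0.701, -0.0], [0.001, -0.0, -1.0]]
wrist_force: [-0.2, 0.3, -0.2]
gripper_width: 0.639
gripper_force: 0.0
```

apply_moves(moves=[[[0,0,0],-7],[[0,0,0],-7],[[0,0,0],-7],[[0,0,0],-7],[[0,0,0],-7]])

```text
time_s: 11.92
tcp_pos: [0.5693, -0.0121, 0.1568]
ee_rot: [[0.984, -0.176, 0.0], [-0.176, -0.984, -0.0], [0.0, 0.0, -1.0]]
wrist_force: [-0.1, -0.0, -0.4]
gripper_width: 0.691
gripper_force: 0.0
```

apply_moves(moves=[[[0,0,0],-7],[[0,0,0],-7],[[0,0,0],-7],[[0,0,0],-7],[[0,0,0],-7]])

```text
time_s: 12.33
tcp_pos: [0.5693, -0.0121, 0.1569]
ee_rot: [[0.907, 0.421, 0.0], [0.421, -0.907, -0.0], [0.0, 0.0, -1.0]]
wrist_force: [0.1, 0.4, -0.0]
gripper_width: 0.693
gripper_force: 0.0
```

apply_moves(moves=[[[0,0,0],-7],[[0,0,0],-7],[[0,0,0],-7],[[0,0,0],-7],[[0,0,0],-7]])

```text
time_s: 12.75
tcp_pos: [0.5693, -0.0121, 0.1569]
ee_rot: [[0.502, 0.865, 0.0], [0.865, -0.502, -0.0], [0.0, 0.0, -1.0]]
wrist_force: [0.4, -0.1, -1.1]
gripper_width: 0.69
gripper_force: 0.0
```

apply_moves(moves=[[[0,0,0],-7],[[0,0,0],-7],[[0,0,0],-7],[[0,0,0],-7],[[0,0,0],-7]])

```text
time_s: 13.17
tcp_pos: [0.5693, -0.0121, 0.1569]
ee_rot: [[-0.085, 0.996, 0.0], [0.996, 0.085, -0.0], [-0.0, 0.0, -1.0]]
wrist_force: [-0.0, 0.4, -0.4]
gripper_width: 0.69
gripper_force: 0.0
```

```bash
sed -i 's/\.570,-\.011,\.158/.569,-.0097,.157/' s.py; python3 s.py; python3 - <<'E'
from h import *
p=imaging.capture("scene")
im=cv2.resize(p["frame"][180:260,235:335],(800,640),interpolation=cv2.INTER_CUBIC);cv2.imwrite("pics/g3.png",im[:600])
E
```

```text
t 13.1667 j [ 15.1  19.9 -13.    0.  -57.2 169.8] tcp [ 0.5693 -0.0121  0.1569] yaw 94.87
F [-0.02  0.37 -0.37] M [-0.14   0.011  0.023] w 60.0 gf 0.0
to go tool [ 0.0025 -0.0001 -0.0001]
```

View pics/g3.png

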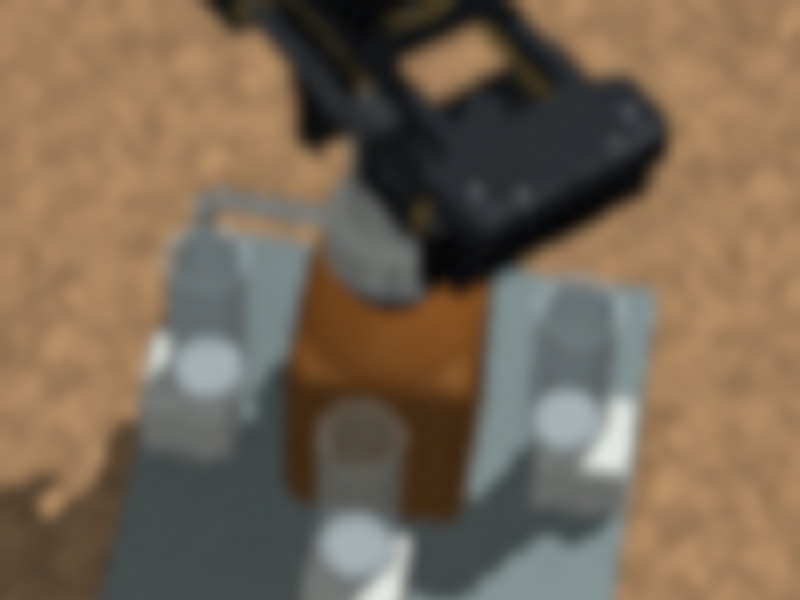

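apply_moves(moves=[[[0.0024,-0.0002,0],0],[[0,0,0],0],[[0,0,0],0],[[0,0,0],0],[[0,0,0],0]], hand=0.0)

```text
time_s: 13.63
tcp_pos: [0.5687, -0.0094, 0.1569]
ee_rot: [[-0.078, 0.997, 0.0], [0.997, 0.078, 0.0], [-0.0, 0.0, -1.0]]
wrist_force: [-0.4, -0.0, 0.1]
gripper_width: 0.397
gripper_force: 0.0
```

apply_moves(moves=[[[0,0,0],0],[[0,0,0],0],[[0,0,0],0],[[0,0,0],0],[[0,0,0],0]])

```text
time_s: 14.05
tcp_pos: [0.569, -0.0093, 0.157]
ee_rot: [[-0.079, 0.997, 0.001], [0.997, 0.079, 0.0], [0.0, 0.001, -1.0]]
wrist_force: [2.2, 0.1, -1.2]
gripper_width: 0.358
gripper_force: 30.0
```

```bash
python3 s.py;  python3 - <<'E'
from ang import *
p=imaging.capture("scene")
f=lambda u,v:(235+u/8-.5,180+v/8-.5)
c=(.569,-.0097)
for k in((207,218),(205,225)): print("tip",ang(p,f(*k),.1255,c))
print("tubes",[ang(p,f(*u),.11,c) for u in((362,430),(210,252),(572,308))])
E
```

```text
t 14.05 j [ 15.4  19.8 -13.    0.  -57.1 169.2] tcp [ 0.569  -0.0093  0.157 ] yaw 94.54
F [ 2.24  0.06 -1.18] M [-0.258 -0.604 -0.057] w 31.2 gf 29.99907568562776
to go tool [-0.0004 -0.     -0.    ]
tip (-133.4, 0.0632)
tip (-130.6, 0.0632)
tubes [(-37.2, 0.0618), (-131.1, 0.0619), (51.3, 0.0642)]
```

apply_moves(moves=[[[0,0,8e-05],7],[[0,0,8e-05],7],[[0,0,8e-05],7],[[0,0,8e-05],7],[[0,0,8e-05],7]])

```text
time_s: 14.52
tcp_pos: [0.5691, -0.0093, 0.1566]
ee_rot: [[0.512, 0.859, 0.001], [0.859, -0.512, 0.0], [0.0, 0.001, -1.0]]
wrist_force: [3.1, -0.5, -1.1]
gripper_width: 0.361
gripper_force: 30.0
```

```bash
python3 s.py
```

```text
t 14.5167 j [ 15.4  19.8 -13.    0.  -57.1 133.8] tcp [ 0.5691 -0.0093  0.1566] yaw 59.23
F [ 3.13 -0.55 -1.11] M [-0.306 -0.631  0.035] w 31.4 gf 29.990764735266566
to go tool [-0.0004  0.0001 -0.0004]
```

apply_moves(moves=[[[0,0,8e-05],7],[[0,0,8e-05],7],[[0,0,8e-05],7],[[0,0,8e-05],7],[[0,0,8e-05],7]])

```text
time_s: 14.93
tcp_pos: [0.5691, -0.0094, 0.1562]
ee_rot: [[0.912, 0.41, 0.001], [0.41, -0.912, 0.0], [0.001, 0.0, -1.0]]
wrist_force: [2.5, -0.7, -1.1]
gripper_width: 0.363
gripper_force: 30.0
```

```bash
python3 s.py
```

```text
t 14.9333 j [ 15.4  19.9 -13.1   0.  -57.   98.8] tcp [ 0.5691 -0.0094  0.1562] yaw 24.22
F [ 2.51 -0.73 -1.15] M [-0.296 -0.583  0.061] w 31.6 gf 29.990734225139022
to go tool [-0.0002  0.0003 -0.0008]
```

apply_moves(moves=[[[0,0,8e-05],7],[[0,0,8e-05],7],[[0,0,5e-05],4]])

```text
time_s: 15.18
tcp_pos: [0.5691, -0.0094, 0.156]
ee_rot: [[0.994, 0.109, 0.001], [0.109, -0.994, -0.0], [0.001, 0.0, -1.0]]
wrist_force: [3.6, -0.8, -1.2]
gripper_width: 0.361
gripper_force: 30.0
```

```bash
python3 s.py
```

```text
t 15.1833 j [ 15.4  19.9 -13.1   0.  -57.   80.9] tcp [ 0.5691 -0.0094  0.156 ] yaw 6.27
F [ 3.59 -0.82 -1.16] M [-0.272 -0.587  0.061] w 31.4 gf 29.99647155404091
to go tool [-0.0001  0.0003 -0.001 ]
```

apply_moves(moves=[[[0,0,8e-05],7],[[0,0,8e-05],7],[[0,0,8e-05],7],[[0,0,8e-05],7],[[0,0,8e-05],7]])

```text
time_s: 15.6
tcp_pos: [0.5691, -0.0094, 0.1557]
ee_rot: [[0.877, -0.481, 0.001], [-0.481, -0.877, -0.0], [0.001, -0.0, -1.0]]
wrist_force: [2.6, -0.4, -0.9]
gripper_width: 0.36
gripper_force: 30.0
```

```bash
python3 s.py
```

```text
t 15.6 j [ 15.4  19.9 -13.1   0.  -56.9  45.9] tcp [ 0.5691 -0.0094  0.1557] yaw -28.75
F [ 2.55 -0.39 -0.94] M [-0.237 -0.593  0.17 ] w 31.3 gf 29.990732143633068
to go tool [ 0.0001  0.0003 -0.0013]
```

apply_moves(moves=[[[0,0,8e-05],7],[[0,0,8e-05],7],[[0,0,8e-05],7],[[0,0,8e-05],7],[[0,0,8e-05],7]])

```text
time_s: 16.02
tcp_pos: [0.5691, -0.0094, 0.1554]
ee_rot: [[0.443, -0.896, 0.001], [-0.896, -0.443, -0.0], [0.001, -0.001, -1.0]]
wrist_force: [1.3, -0.6, -0.5]
gripper_width: 0.359
gripper_force: 30.0
```

```bash
python3 s.py
```

```text
t 16.0167 j [ 15.4  19.9 -13.1   0.  -56.9  10.9] tcp [ 0.5691 -0.0094  0.1554] yaw -63.69
F [ 1.34 -0.57 -0.48] M [-0.16  -0.464  0.426] w 31.2 gf 29.990811115130782
to go tool [ 0.0002  0.0002 -0.0016]
```

apply_moves(moves=[[[0,0,8e-05],7],[[0,0,8e-05],6],[[0,0,5e-05],5]])

```text
time_s: 16.27
tcp_pos: [0.5691, -0.0094, 0.1553]
ee_rot: [[0.146, -0.989, 0.001], [-0.989, -0.146, -0.0], [0.001, -0.001, -1.0]]
wrist_force: [2.0, -1.1, 0.1]
gripper_width: 0.361
gripper_force: 30.0
```

```bash
python3 s.py
```

```text
t 16.2667 j [ 15.4  19.9 -13.2   0.1 -56.9  -7. ] tcp [ 0.5691 -0.0094  0.1553] yaw -81.62
F [ 1.99 -1.13  0.08] M [-0.234 -0.438  0.409] w 31.4 gf 29.99437521211803
to go tool [ 0.0003  0.0001 -0.0017]
```

```bash
python3 - <<'E'
from h import *
p=imaging.capture("scene")
im=cv2.resize(p["frame"][180:255,255:355],(800,600),interpolation=cv2.INTER_CUBIC);cv2.imwrite("pics/g4.png",im)
E
```

```text
(no output)
```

View pics/g4.png

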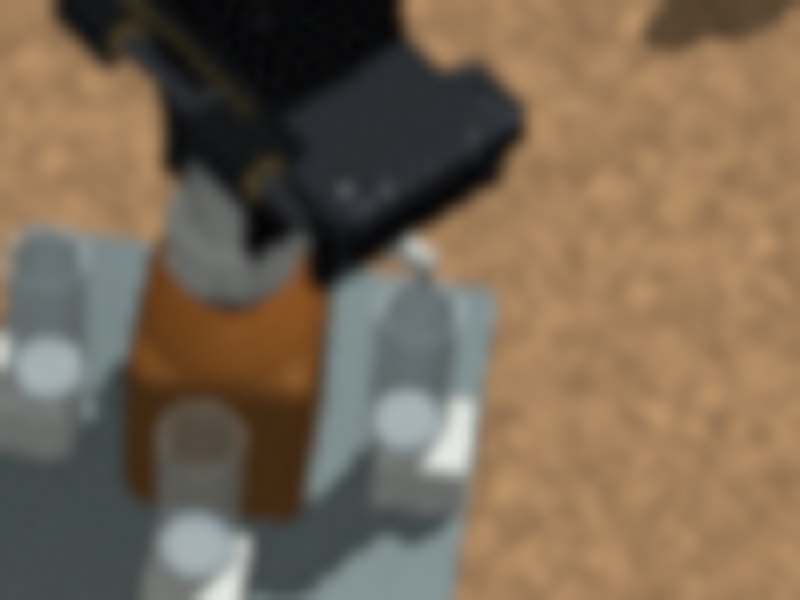

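```bash
python3 - <<'E'
from ang import *
p=imaging.capture("scene")
c=(.569,-.0095)
for a in(45,48,51,54,57):
    X=lambda z:[c[0]+.065*np.cos(np.radians(a)),c[1]+.065*np.sin(np.radians(a)),z]
    print(a,np.round((proj(p,[X(.11),X(.1235),X(.135)])-[254.5,179.5])*8).tolist())
for d in models.place_of(p,"tube_a")[:4]+models.place_of(p,"spout_tip")[:1]: print(round(d["confidence"],2),(px(p,d["at"])-[254.5,179.5])*8)
E
```

```text
45 [[411.0, 325.0], [414.0, 301.0], [416.0, 281.0]]
48 [[413.0, 317.0], [416.0, 293.0], [418.0, 273.0]]
51 [[415.0, 309.0], [417.0, 285.0], [419.0, 265.0]]
54 [[416.0, 301.0], [418.0, 277.0], [420.0, 257.0]]
57 [[416.0, 293.0], [419.0, 269.0], [421.0, 249.0]]
0.8 [424.864 301.456]
0.7 [204.896 437.536]
0.65 [ 59.296 258.448]
0.59 [282.4   160.672]
```

apply_moves(moves=[[[0,0,0],0],[[0,0,0],0],[[0,0,0],0],[[0,0,0],0],[[0,0,0],0]], hand=0.087)

```text
time_s: 16.88
tcp_pos: [0.5682, -0.0094, 0.1548]
ee_rot: [[0.149, -0.989, -0.001], [-0.989, -0.149, -0.0], [-0.0, 0.001, -1.0]]
wrist_force: [0.2, 0.1, -0.4]
gripper_width: 0.652
gripper_force: 0.0
```

apply_moves(moves=[[[0,0,0],0],[[0,0,0],0],[[0,0,-0.01],0],[[0,0,-0.025],0],[[0,0,-0.04],0]])

```text
time_s: 17.3
tcp_pos: [0.5662, -0.0096, 0.2275]
ee_rot: [[0.148, -0.989, -0.009], [-0.989, -0.148, -0.001], [-0.0, 0.009, -1.0]]
wrist_force: [0.8, 0.5, -0.2]
gripper_width: 0.978
gripper_force: 0.0
```

apply_moves(moves=[[[-0.01,0.04,0],0],[[-0.01,0.04,0],0],[[-0.01,0.04,0],0],[[-0.01,0.04,0],0],[[0,0,0],0]])

```text
time_s: 17.72
tcp_pos: [0.3971, 0.0052, 0.23]
ee_rot: [[0.149, -0.989, -0.003], [-0.989, -0.149, 0.001], [-0.002, 0.003, -1.0]]
wrist_force: [1.5, 0.2, -1.0]
gripper_width: 0.997
gripper_force: 0.0
```

```bash
python3 s.py; python3 - <<'E'
from h import *
I=[]
for n,b in(("top",(225,150)),("scene",(240,170))):
    p=imaging.capture(n); x,y=b
    I.append(cv2.resize(p["frame"][y:y+110,x:x+100],(400,440),interpolation=cv2.INTER_CUBIC))
cv2.imwrite("pics/g5.png",np.hstack(I))
E
```

```text
t 17.7167 j [ 24.4  -1.3 -27.8  -0.1 -63.6 -15.7] tcp [0.3971 0.0052 0.23  ] yaw -81.41
F [ 1.52  0.21 -1.02] M [0.048 0.105 0.047] w 86.8 gf 0.0
to go tool [ 0.0406 -0.1679  0.0725]
```

View pics/g5.png

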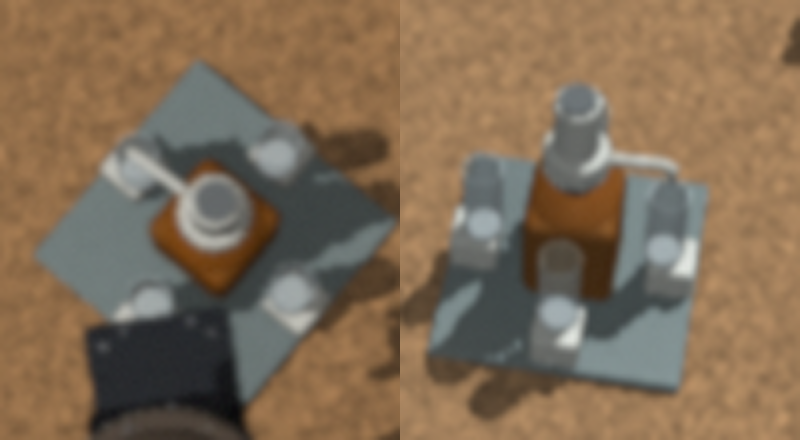

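```bash
python3 - <<'E'
from ang import *
p=imaging.capture("top"); s=imaging.capture("scene"); c=(.569,-.0095)
f=lambda u,v:(225+u/4-.5,150+v/4-.5)
g=lambda u,v:(240+(u-400)/4-.5,170+v/4-.5)
K=[atz(p,f(*u),.01)[:2] for u in((35,257),(198,60),(395,222))]
print("corners",np.round(K,4), [round(float(np.degrees(np.arctan2(*(K[i]-K[i+1])[::-1]))),1) for i in(0,1)])
print("centre",(K[0]+K[2])/2)
S={}
for n,q,o in(("top",p,(225,150)),("scene",s,(240,170))):
  for a in(45,48,51,54,57):
    X=lambda z,R:[c[0]+R*np.cos(np.radians(a)),c[1]+R*np.sin(np.radians(a)),z]
    print(n,a,np.round((proj(q,[X(.11,.065),X(.123,.065),X(.133,.065),X(.138,.03)])-np.array(o)+.5)*4+[400*(n=="scene"),0]).tolist())
print("cap top obs",np.round(atz(p,f(217,200),.196),4))
E
python3 - <<'E'
import sys;sys.path.insert(0,'.')
from h import *
I=[]
for n,b in(("top",(245,175)),("scene",(380-0,0))):
    if n=="scene": b=(285,195)
    p=imaging.capture(n); x,y=b
    I.append(cv2.resize(p["frame"][y:y+40,x:x+40],(400,400),interpolation=cv2.INTER_CUBIC))
cv2.imwrite("pics/g6.png",np.hstack(I))
E
```

```text
corners [[ 0.554   0.113 ]
 [ 0.6933  0.0032]
 [ 0.5817 -0.1342]] [141.8, 50.9]
centre [ 0.56787705 -0.01061042]
top 45 [[142.0, 147.0], [141.0, 144.0], [141.0, 141.0], [180.0, 180.0]]
top 48 [[138.0, 151.0], [138.0, 147.0], [137.0, 145.0], [178.0, 181.0]]
top 51 [[135.0, 155.0], [134.0, 151.0], [133.0, 149.0], [176.0, 183.0]]
top 54 [[132.0, 159.0], [131.0, 156.0], [130.0, 153.0], [175.0, 185.0]]
top 57 [[128.0, 163.0], [127.0, 160.0], [127.0, 158.0], [173.0, 187.0]]
scene 45 [[666.0, 202.0], [667.0, 191.0], [668.0, 182.0], [617.0, 166.0]]
scene 48 [[667.0, 198.0], [668.0, 187.0], [669.0, 178.0], [618.0, 164.0]]
scene 51 [[667.0, 194.0], [669.0, 183.0], [669.0, 174.0], [618.0, 162.0]]
scene 54 [[668.0, 190.0], [669.0, 179.0], [670.0, 170.0], [619.0, 161.0]]
scene 57 [[668.0, 186.0], [669.0, 175.0], [670.0, 166.0], [619.0, 159.0]]
cap top obs [ 0.5699 -0.0116  0.196 ]
```

View pics/g6.png

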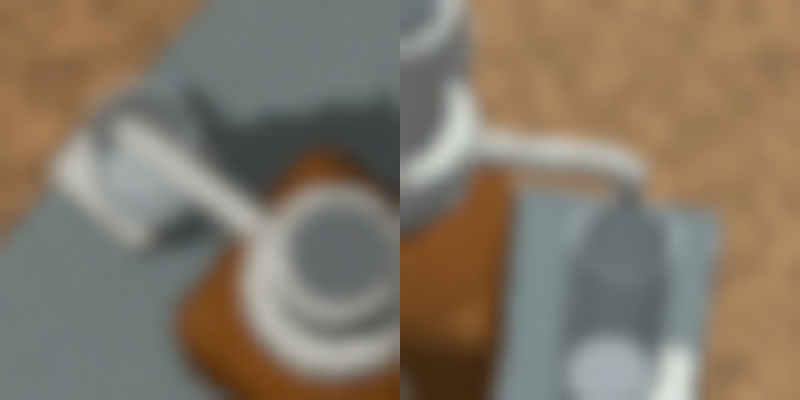

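apply_moves(moves=[[[0.01,-0.04,0],0],[[0.01,-0.04,0],0],[[0.01,-0.04,0],0],[[0.01,-0.04,0],0],[[0,0,0],0]])

```text
time_s: 18.43
tcp_pos: [0.5757, -0.0101, 0.2258]
ee_rot: [[0.147, -0.989, -0.002], [-0.989, -0.147, -0.002], [0.002, 0.003, -1.0]]
wrist_force: [0.2, 0.4, -0.7]
gripper_width: 1.005
gripper_force: 0.0
```

apply_moves(moves=[[[0,0,0],0],[[0,0,0],0],[[0,0,0],0]])

```text
time_s: 18.68
tcp_pos: [0.5681, -0.0095, 0.2298]
ee_rot: [[0.149, -0.989, -0.001], [-0.989, -0.149, -0.0], [0.0, 0.001, -1.0]]
wrist_force: [0.1, -0.4, -0.1]
gripper_width: 1.0
gripper_force: 0.0
```

```bash
python3 s.py
```

```text
t 18.6833 j [ 15.4  16.2  -7.   -0.  -66.8  -6.8] tcp [ 0.5681 -0.0095  0.2298] yaw -81.46
F [ 0.08 -0.44 -0.08] M [ 0.059  0.147 -0.028] w 87.0 gf 0.0
to go tool [ 0.0003 -0.0009  0.0728]
```

apply_moves(moves=[[[0,-0.0006,0.02],0],[[0,0,0.02],0],[[0,0,0.02],0],[[0,0,0.015],0],[[0,0,0],0]])

```text
time_s: 19.1
tcp_pos: [0.5662, -0.0094, 0.1528]
ee_rot: [[0.149, -0.989, -0.005], [-0.989, -0.149, -0.0], [-0.0, 0.005, -1.0]]
wrist_force: [-0.0, 0.5, -1.1]
gripper_width: 1.001
gripper_force: 0.0
```

apply_moves(moves=[[[0,0,0],0],[[0,0,0],0],[[0,0,0],0],[[0,0,0],0],[[0,0,0],0]], hand=0.0)

```text
time_s: 19.52
tcp_pos: [0.5696, -0.0092, 0.156]
ee_rot: [[0.149, -0.989, 0.002], [-0.989, -0.149, 0.0], [-0.0, -0.002, -1.0]]
wrist_force: [0.3, 0.2, -0.3]
gripper_width: 0.704
gripper_force: 0.0
```

apply_moves(moves=[[[0,0,0],0],[[0,0,0],0],[[0,0,0],0],[[0,0,0],0],[[0,0,0],0]])

```text
time_s: 19.93
tcp_pos: [0.569, -0.0093, 0.1549]
ee_rot: [[0.149, -0.989, -0.001], [-0.989, -0.149, -0.0], [0.0, 0.001, -1.0]]
wrist_force: [-0.8, 0.2, 0.7]
gripper_width: 0.36
gripper_force: 30.0
```

apply_moves(moves=[[[0,0,0],0],[[0,0,0],0],[[0,0,0],0],[[0,0,0],0],[[0,0,0],0]])

```text
time_s: 20.35
tcp_pos: [0.5691, -0.0093, 0.1549]
ee_rot: [[0.149, -0.989, -0.0], [-0.989, -0.149, -0.0], [0.0, 0.0, -1.0]]
wrist_force: [-0.8, -0.3, -0.4]
gripper_width: 0.358
gripper_force: 30.0
```

```bash
python3 s.py
```

```text
t 20.35 j [ 15.4  20.  -13.1   0.  -56.9  -6.8] tcp [ 0.5691 -0.0093  0.1549] yaw -81.45
F [-0.81 -0.32 -0.4 ] M [-0.01   0.341 -0.04 ] w 31.2 gf 30.000164746306837
to go tool [ 0.0004  0.0001 -0.0021]
```

apply_moves(moves=[[[0,0,2e-05],1.2],[[0,0,0],1],[[0,0,0],0],[[0,0,0],0]])

```text
time_s: 20.68
tcp_pos: [0.5691, -0.0093, 0.1549]
ee_rot: [[0.111, -0.994, -0.0], [-0.994, -0.111, -0.0], [0.0, 0.0, -1.0]]
wrist_force: [-1.2, -0.7, 0.7]
gripper_width: 0.357
gripper_force: 30.0
```

```bash
python3 s.py
```

```text
t 20.6833 j [ 15.4  20.  -13.1   0.  -56.9  -9. ] tcp [ 0.5691 -0.0093  0.1549] yaw -83.64
F [-1.16 -0.68  0.68] M [-0.094  0.411  0.314] w 31.1 gf 30.000117584131658
to go tool [ 0.0004  0.0001 -0.0021]
```

Turned 2.2° with 0.31 N m still held at rest. I'll release, lift clear and check.

apply_moves(moves=[[[0,0,0],0],[[0,0,0],0],[[0,0,0],0],[[0,0,0],0],[[0,0,0],0]], hand=0.087)

```text
time_s: 21.1
tcp_pos: [0.5694, -0.0092, 0.1549]
ee_rot: [[0.11, -0.994, 0.0], [-0.994, -0.11, 0.0], [-0.0, -0.0, -1.0]]
wrist_force: [1.0, -0.6, 0.8]
gripper_width: 0.654
gripper_force: 0.0
```

apply_moves(moves=[[[0,0,0],0],[[0,0,0],0],[[0,0,-0.01],0],[[0,0,-0.025],0],[[0,0,-0.04],0]])

```text
time_s: 21.52
tcp_pos: [0.5668, -0.0095, 0.2275]
ee_rot: [[0.11, -0.994, -0.009], [-0.994, -0.11, -0.001], [0.0, 0.009, -1.0]]
wrist_force: [1.9, 0.5, 0.4]
gripper_width: 0.978
gripper_force: 0.0
```

apply_moves(moves=[[[-0.01,0.04,0],0],[[-0.01,0.04,0],0],[[-0.01,0.04,0],0],[[-0.01,0.04,0],0],[[0,0,0],0]])

```text
time_s: 21.93
tcp_pos: [0.3986, 0.0118, 0.2301]
ee_rot: [[0.111, -0.994, -0.003], [-0.994, -0.111, 0.001], [-0.001, 0.003, -1.0]]
wrist_force: [0.3, -0.3, 0.0]
gripper_width: 1.002
gripper_force: 0.0
```

apply_moves(moves=[[[0,0,0],0],[[0,0,0],0],[[0,0,0],0],[[0,0,0],0],[[0,0,0],0]])

```text
time_s: 22.35
tcp_pos: [0.4066, 0.0128, 0.2297]
ee_rot: [[0.11, -0.994, -0.001], [-0.994, -0.11, -0.0], [0.0, 0.001, -1.0]]
wrist_force: [0.1, -0.1, -0.2]
gripper_width: 1.003
gripper_force: 0.0
```

```bash
python3 s.py; python3 - <<'E'
from h import *
I=[]
for n,b in(("top",(245,175)),("scene",(285,195))):
    p=imaging.capture(n); x,y=b
    I.append(cv2.resize(p["frame"][y:y+40,x:x+40],(400,400),interpolation=cv2.INTER_CUBIC))
cv2.imwrite("pics/g7.png",np.hstack(I))
E
```

```text
t 22.35 j [ 24.9  -0.3 -26.9   0.  -63.4 -18.6] tcp [0.4066 0.0128 0.2297] yaw -83.7
F [ 0.05 -0.11 -0.19] M [0.039 0.128 0.026] w 87.3 gf 0.0
to go tool [ 0.0402 -0.159   0.0725]
```

View pics/g7.png

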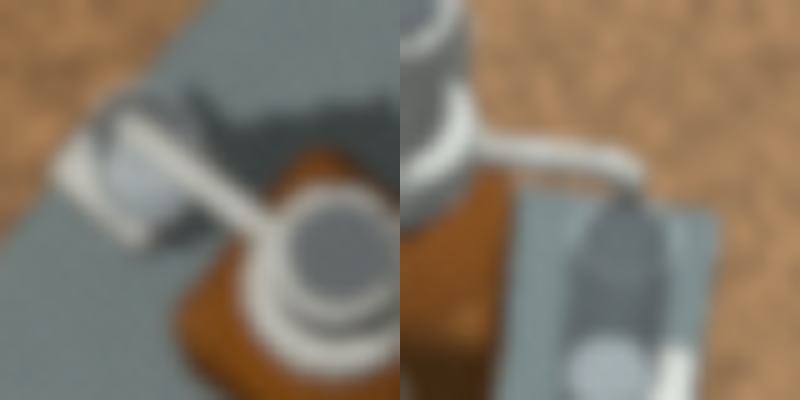

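The spout tip (top crop at about 122,122; scene crop at about 632,190) stands over the tube mouth, and the gripper is clear.

```bash
python3 -c "
from station import r
print(r.finish_job())"
```

```text
the job is handed in; nothing more can be done
None
```

The dispenser head is screwed down until its seal took up (drag read about 0.4 N m), with its spout within about 2° of the middle of the next tube it came to. I released it, moved the arm clear without touching the bystanders, and handed the job in; no verdict came back.

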